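# Build up a UV lamp module in its assembly nest

## Task

Build up the UV lamp module in the assembly nest, from the bottom up: the cooling fan goes first, flat in the nest's corner guides, then the finned heat sink on the fan with its fins down, then the LED board on the heat sink with its LEDs up, and last the glass window frame on the board. Every part must sit flat and fully home between the corner guides or clips before the next one goes on. Leave the tape roll, the screwdriver and the pin block where they are.

Things in the scene. Friction and masses are not known exactly. Their poses are not given: they have to be found in the camera images.
- assembly_nest: Fixed aluminium plate 86 x 86 mm; origin under its centre, sides along x, y; the seat (flat top) is 10 mm up. Four dark L corner guides reach 20 mm up, 63 mm apart inside (3 mm more than the parts), top 5 mm flared out by 3 mm; 41 mm in the middle of each side is open for fingers. Parts fit in any quarter turn.
- cooling_fan: Black square fan 60 x 60 x 20 mm with visible blades, lying flat. Origin at the centre of its underside, z up, x and y along its sides. Stiff, can be gripped across either pair of sides. 90 g.
- heat_sink: Aluminium, 60 x 60 mm, flat top up at 35 mm, fins down to 7 mm, black corner clips from 0 to 54 mm. Origin under its centre at the clips' feet, sides along x, y. Clips 63 mm apart inside above and below, ends flared to 75 mm over all; the middle 41 mm of each side is bare: grip there, 60 mm wide. Its clips reach 7 mm down round the fan: its origin ends 13 mm above the fan's. 140-280 g.
- led_board: Green circuit board with a 5 x 5 field of small LEDs, on a copper plate: 60 x 60 x 10 mm, lying LEDs up (parts on top stand 2 mm higher, within 24 mm of the centre). Origin at the centre of its underside, z up, sides along x, y. On the heat sink its origin ends 35 mm above the heat sink's. About 80 g.
- window_frame: Dark metal square frame 60 x 60 x 10 mm, bars 7 mm wide, with a glass pane set in near its top; it lies glass up, hollow beneath. Origin at the centre of its underside, z up, x and y along its sides. It fits between the tops of the heat sink's clips; on the board its origin ends 10 mm above the board's. About 70 g.
- tape_roll: Bystander: amber tape roll, 84 mm across, 19 mm high. Origin at the centre of its underside.
- screwdriver: Bystander: screwdriver with blue handle, 145 x 25 x 25 mm, lying at the left of the work. Origin under its middle, length along x.
- pin_block: Bystander: aluminium block with two pins on top, 36 x 80 x 32 mm, at the right of the work. Origin at the centre of its underside, length along y.

How it is judged:
By the outcome, as a careful person would: the job done as asked, in the order asked, and still so for the second after the job is handed in, with the robot touching nothing.
It also fails if it takes over 96 s, if anything falls off the work surface, if the arm or the gripper's body presses on something with over 40 N, if the wrist force passes 120 N, or if a joint passes its speed limit or range.

## Robot

A 6-joint arm with a two-finger parallel gripper is mounted at the origin on a cart in front of the work surface, level with it; the furniture and walls round the work are solid. World frame = base frame: x ahead of the robot, y to its left, z up, the work surface at z = 0. Lengths are in m, angles in rad, forces in N, time in s.
With the tool pointing down it reaches from about 0.3 to 0.875 m from the base axis. Payload 4.2 kg.
Tool frame: the origin (TCP) lies between the finger pads; the fingertips stand 17 mm ahead of it and the grasp point (between the pads) lies 2 mm behind it (arm.tips_ahead is the x of the fingertips in the tool frame, in m); x points along the fingers, y is the direction in which the jaws open and shut, and the axes are right-handed (so a half turn about x gives the same grasp; the last joint's range is limited). The gripper opens to 85 mm and grips with 20 to 120 N. Pads are 22 mm wide; open, the fingers measure 114 mm over their backs; the gripper's body (76 mm by 85 mm) begins 54 mm behind the grasp point. The pads swing forward as they close: fully open they stand 13 mm farther back than shut.
Start: joints at [1.226, 0.32, 1.565, -0, 1.257, -0.02], TCP at [0.183, 0.545, 0.248] pointing down, gripper open.
Joint ranges: [-3.11, 3.11], [-0.84, 2.01], [0.21, 2.61], [-1.34, 4.49], [0.05, 2.63], [-2.56, 2.56]. Speed limits (rad/s): [2.57, 2.57, 3.14, 3.14, 3.14, 3.14].

## Interface

Orientations are given as a unit quaternion [w, x, y, z].
In Python, from plant import arm, imaging, ticket gives the robot as it stands.
- The arm moves only by the tool servo_tool, never from a script. Its argument "deltas" is a list of rows, each an object with "travel": the shift along the tool's x, y, z in mm, a list of three; "turn": the turn about the tool's x in degrees; "fingers": the closure, from 0 (fully open) to 1 (shut). A call has 1 to 12 rows; each row is the pose to reach, as a shift and turn from the pose commanded when the call began, along the tool's axes at that moment; what a row does not reach only later rows make up. A row lasts 1/12 s, in which the tool goes at most 41.7 mm and 7.16 degrees, less where a joint would pass 70% of its speed; a pose out of reach is approached as far as the arm can. A call with a gripper value outside its range is refused whole. The fingers move at their own pace and stop on an object; "squeeze" is the grip in N (left out, the last holds). Time passes only in rows, so rows that repeat a pose let the fingers close. It gives the time, the measured TCP pose, the force and the opening at its end, in the units of the state.
- arm.sense(): the state, without advancing time (a new reading comes with each control period).
- imaging.get_image(name): name is "scene" or "side" or "wrist"; returns the picture (384x512x3 uint8, blue, green, red); there is no depth.
- imaging.get_calibration(name): a dict with "fx", "fy", "cx", "cy" (pixels), "extrinsics" (4x4, takes a point from world to camera coordinates). Camera axes: x right, y down, z forward; pixel columns grow to the right and rows downward; lengths in m; the calibration is good to about 2 mm. A picture is of the moment at which its call begins: read the wrist's pose just before it. get_calibration takes no time and is no camera call; for the wrist camera it gives the pose at the moment of the call.
- ticket.finish_job(): hands the job in, once; it reports no verdict.
Trained networks look in the newest picture that a camera, given by its name, has taken for a name from the list of things; names that differ only in an ending like _2 or _b are one class to them, and where a whole thing is asked for, a point or a joint stands for the part that bears it (a point fixed in the world has none). Each returns a list of dicts, best first, with "conf" (0 to 1); they miss things now and then, are a little off and sometimes report something else, mostly with a low value. They report only what shows in the picture. A call takes as long as a camera call.
- imaging.cut_out(camera, query): "mask" (384x512 bool, what is visible of it) and "location" ([row, column] in pixels, amid what is visible of it).
The state is a dict: "time": time; "qpos": joint angles; "dq": joint speeds; "tau": joint torques, N m; "eef_pos": TCP position; "tcp_rot": TCP orientation; "contact_force": force on the tool from outside, world axes, zero at the start; "moment": the same for the moment, N m; "opening": opening from 0.0 (shut) to 1.0 (fully open).
Only numpy, scipy, OpenCV 4.12 (cv2) and the standard library are available. Lean on these libraries where they do the work, as an engineer would, in place of code of your own. Each camera call takes 0.05 s, during which the arm holds its last target. There are 200 camera calls.

## Working session

There is one attempt and no reset: what is moved stays moved. The work goes in short steps, Python scripts to look and compute and a tool call to move; the robot and the scene stay as the last step left them, time stands still between calls to the robot, and variables do not carry over. Pictures are saved under pics/ and viewed, about 12 in all and at most 16, crops included, and the job is handed in when it is done.

Besides the shell and the picture viewer there is one more tool, called after "Call:" in YAML: its name, and indented under it one key for each argument. servo_tool: Moves the arm, as the interface text tells. Its arguments: {"type":"object","properties":{"deltas":{"type":"array","items":{"type":"object","properties":{"travel":{"type":"array","items":{"type":"number"}},"turn":{"type":"number"},"fingers":{"type":"number"}}}},"squeeze":{"type":"number"}},"required":["deltas"]}

```bash
ls; mkdir -p pics; python3 - <<'E'
from plant import arm, imaging
import cv2, numpy as np
print(arm.sense())
a=imaging.get_image("scene"); b=imaging.get_image("side")
cv2.imwrite("pics/scene.png",a); cv2.imwrite("pics/side.png",b)
for n in ("scene","side","wrist"):
    c=imaging.get_calibration(n); print(n,c["fx"],c["cx"],c["cy"]); print(np.round(np.array(c["extrinsics"]),4).tolist())
for q in ["assembly_nest","cooling_fan","heat_sink","led_board","window_frame","tape_roll","screwdriver","pin_block"]:
    for cam in ("scene","side"):
        print(q,cam,[(round(r["conf"],2),[round(float(x),1) for x in r["location"]],int(r["mask"].sum())) for r in imaging.cut_out(cam,q)[:2]])
E
```

```text
pics
{'time': 0.0, 'qpos': array([ 1.22595500e+00,  3.20285177e-01,  1.56569907e+00, -1.94971717e-05,
        1.25734604e+00, -1.99729693e-02]), 'dq': array([ 0.00061334,  0.00133617, -0.00095286,  0.00018963,  0.00221047,
        0.00019914]), 'tau': array([ 2.29362022e-04, -4.15529859e+01, -2.34166521e+01, -5.88271362e-06,
        8.21460999e-03,  1.61805449e-07]), 'eef_pos': array([0.18337123, 0.54451074, 0.24747829]), 'tcp_rot': array([ 0.6976939 ,  0.1137464 ,  0.69790389, -0.11495708]), 'contact_force': array([0.57428162, 0.16721546, 0.90240781]), 'moment': array([-0.08381388,  0.01379356,  0.02759649]), 'opening': 1.0082726591080116}
scene 402.2878441614152 257.18754557610447 192.96661836811387
[[0.9011, -0.4335, 0.0095, -0.4201], [-0.2806, -0.5999, -0.7492, 0.1828], [0.3305, 0.6725, -0.6623, 0.9895], [0.0, 0.0, 0.0, 1.0]]
side 396.22059275186564 256.09820975125064 190.3074118630585
[[-0.9908, -0.1351, -0.0034, 0.4898], [-0.0493, 0.3846, -0.9218, 0.044], [0.1258, -0.9132, -0.3877, 0.9519], [0.0, 0.0, 0.0, 1.0]]
wrist 314.24759254655766 258.5342020588144 189.8015500353233
[[0.3
[... 236 characters left out ...]
8.1, 240.6], 271)]
cooling_fan scene [(0.72, [242.6, 328.8], 547)]
cooling_fan side [(0.59, [166.9, 240.2], 281)]
heat_sink scene [(0.83, [201.4, 239.7], 648), (0.25, [149.9, 177.5], 167)]
heat_sink side [(0.72, [199.0, 279.1], 879)]
led_board scene [(0.95, [246.1, 264.7], 468)]
led_board side [(0.65, [177.7, 287.9], 181)]
window_frame scene [(0.57, [135.5, 226.7], 193)]
window_frame side [(0.96, [286.5, 211.9], 1029)]
tape_roll scene []
tape_roll side [(0.65, [217.2, 206.6], 761), (0.63, [285.9, 210.4], 895)]
screwdriver scene [(0.75, [149.6, 181.5], 154)]
screwdriver side [(0.7, [288.1, 315.6], 730)]
pin_block scene [(0.81, [282.7, 280.3], 612)]
pin_block side [(0.57, [165.3, 291.5], 156)]
```

View pics/scene.png

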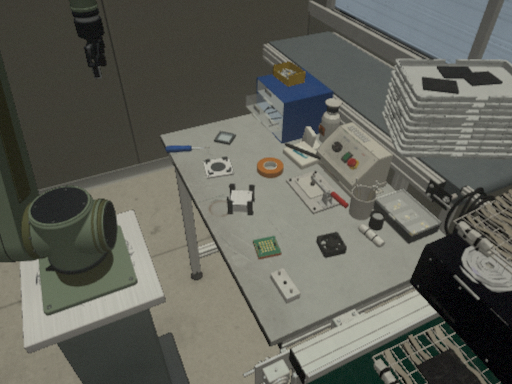

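View pics/side.png

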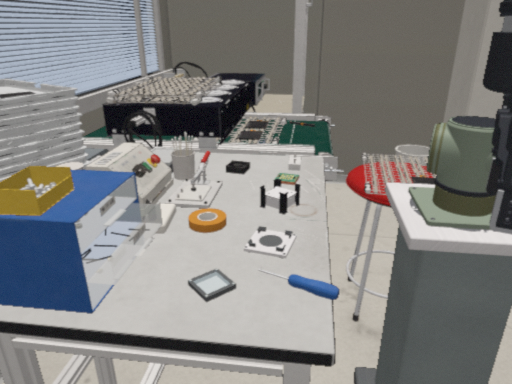

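```bash
cat > h.py <<'E'
from plant import arm, imaging
import cv2, numpy as np
def ray(cam,rc,z,C=None):
    c=C or imaging.get_calibration(cam); E=np.array(c["extrinsics"]); R=E[:3,:3]; t=E[:3,3]
    o=-R.T@t; d=R.T@np.array([(rc[1]-c["cx"])/c["fx"],(rc[0]-c["cy"])/c["fy"],1])
    return o+d*(z-o[2])/d[2]
def proj(cam,P,C=None):
    c=C or imaging.get_calibration(cam); E=np.array(c["extrinsics"]); p=np.atleast_2d(P)@E[:3,:3].T+E[:3,3]
    return np.c_[c["fy"]*p[:,1]/p[:,2]+c["cy"], c["fx"]*p[:,0]/p[:,2]+c["cx"]]
E
python3 - <<'E'
from h import *
for n,cam,rc,z in [("nest","scene",(169,217),.01),("nest","side",(241,270),.01),("fan","scene",(242.6,328.8),.012),("fan","side",(167,240),.015),("sink","scene",(201,240),.03),("sink","side",(199,279),.03),("led","scene",(246,265),.008),("led","side",(178,288),.008),("frame","scene",(135.5,226.7),.008),("frame","side",(286.5,212),.008),("pin","scene",(282.7,280),.02),("tape","side",(217,207),.015)]:
    print(n,cam,ray(cam,rc,z).round(3))
E
```

```text
nest scene [0.43  0.217 0.01 ]
nest side [0.435 0.229 0.01 ]
fan scene [ 0.578 -0.195  0.012]
fan side [ 0.569 -0.187  0.015]
sink scene [0.427 0.03  0.03 ]
sink side [0.431 0.066 0.03 ]
led scene [ 0.425 -0.132  0.008]
led side [ 0.421 -0.132  0.008]
frame scene [0.531 0.384 0.008]
frame side [0.516 0.387 0.008]
pin scene [ 0.402 -0.256  0.02 ]
tape side [0.584 0.151 0.015]
```

```bash
cat >> h.py <<'E'
from scipy.spatial.transform import Rotation as Ro
def tool():
    s=arm.sense(); q=s["tcp_rot"]; return s["eef_pos"],Ro.from_quat([q[1],q[2],q[3],q[0]]).as_matrix(),s
def go(p,jaw=None):
    """travel mm and turn deg to TCP p, jaw axis at world angle jaw (deg, mod 90)"""
    e,R,s=tool(); tr=R.T@(np.array(p)-e)*1000; cur=np.degrees(np.arctan2(R[1,1],R[0,1])); tn=None
    if jaw is not None:
        d=(jaw-cur+45)%90-45; tn=-d   # tool x is down
    print("go",np.round(p,4),"travel",tr.round(1),"turn",tn,"cur jaw",cur.round(2),"q6",s["qpos"][5].round(2))
E
python3 - <<'E'
from h import *
e,R,s=tool(); print(R.round(4))
c=imaging.get_calibration("wrist");E=np.array(c["extrinsics"]);o=-E[:3,:3].T@E[:3,3]
print("cam in tool",R.T@(o-e),"fwd",R.T@E[2,:3])
go([.43,.15,.27]); go([.50,-.16,.27])
E
```

```text
[[ 0.000e+00  3.191e-01  9.477e-01]
 [ 1.000e-04  9.477e-01 -3.191e-01]
 [-1.000e+00  1.000e-04 -0.000e+00]]
cam in tool [-0.12606028  0.00047254 -0.07018699] fwd [ 9.62877446e-01 -1.03146264e-04  2.69938907e-01]
go [0.43 0.15 0.27] travel [ -21.7 -295.6  359.7] turn None cur jaw 71.39 q6 -0.02
go [ 0.5  -0.16  0.27] travel [ -21.7 -567.1  524.9] turn None cur jaw 71.39 q6 -0.02
```

Call:
servo_tool:
  deltas:
    - {"travel": [-20, -295, 340], "turn": -18.6, "fingers": 0}
    - {"travel": [-20, -295, 340], "turn": -18.6, "fingers": 0}
    - {"travel": [-20, -295, 340], "turn": -18.6, "fingers": 0}
    - {"travel": [-20, -295, 340], "turn": -18.6, "fingers": 0}
    - {"travel": [-20, -295, 340], "turn": -18.6, "fingers": 0}
    - {"travel": [-20, -295, 340], "turn": -18.6, "fingers": 0}
    - {"travel": [-20, -295, 340], "turn": -18.6, "fingers": 0}
    - {"travel": [-20, -295, 340], "turn": -18.6, "fingers": 0}
    - {"travel": [-20, -295, 340], "turn": -18.6, "fingers": 0}
    - {"travel": [-20, -295, 340], "turn": -18.6, "fingers": 0}
    - {"travel": [-20, -295, 340], "turn": -18.6, "fingers": 0}
    - {"travel": [-20, -295, 340], "turn": -18.6, "fingers": 0}

```text
time: 1.9
eef_pos: [0.4143, 0.1524, 0.2688]
tcp_rot: [0.708, 0.002, 0.706, -0.003]
contact_force: [0.2, 0.2, -0.2]
opening: 0.997
```

```bash
cat >> h.py <<'E'
def look(name,qs):
    """wrist picture; per query the mask's min-area rect mapped to plane z"""
    C=imaging.get_calibration("wrist"); im=imaging.get_image("wrist"); cv2.imwrite(f"pics/{name}.png",im)
    out={}
    for q,z in qs:
        for r in imaging.cut_out("wrist",q)[:1]:
            m=r["mask"].astype(np.uint8); ct=max(cv2.findContours(m,0,2)[0],key=cv2.contourArea)[:,0,:]
            P=np.array([ray("wrist",(y,x),z,C)[:2] for x,y in ct])*1000
            (cx,cy),(w,h),a=cv2.minAreaRect(P.astype(np.float32))
            print(q,round(r["conf"],2),"loc",np.round(r["location"]),"centre",round(cx,1),round(cy,1),"size",round(w,1),round(h,1),"ang",round(a,1))
            out[q]=(m,P,C)
    return im,C,out
E
python3 - <<'E'
from h import *
e,R,s=tool(); print(e,s["time"])
look("w1",[("assembly_nest",.01),("heat_sink",.035),("led_board",.01)])
go([.47,-.15,.27],90)
E
```

```text
[0.41431195 0.15236403 0.26884677] 1.9
assembly_nest 0.59 loc [169. 317.] centre 433.0 228.2 size 87.7 87.0 ang 78.6
heat_sink 0.55 loc [177. 160.] centre 429.5 38.2 size 80.5 89.6 ang 60.5
led_board 0.78 loc [169.  32.] centre 424.4 -130.8 size 67.2 63.5 ang 79.4
go [ 0.47 -0.15  0.27] travel [  -2.  -307.5   58.8] turn 0.013607016287949136 cur jaw 90.01 q6 -1.23
```

View pics/w1.png

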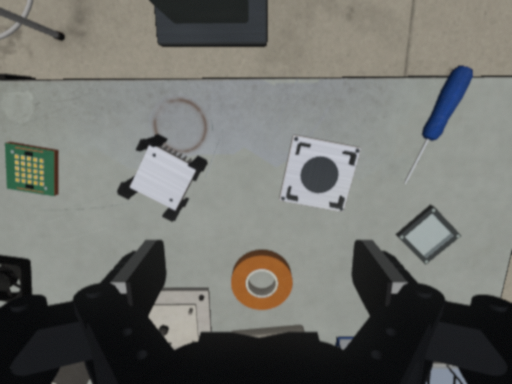

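Call:
servo_tool:
  deltas:
    - {"travel": [0, -342, 158], "turn": 0, "fingers": 0}
    - {"travel": [0, -342, 158], "turn": 0, "fingers": 0}
    - {"travel": [0, -342, 158], "turn": 0, "fingers": 0}
    - {"travel": [0, -342, 158], "turn": 0, "fingers": 0}
    - {"travel": [0, -342, 158], "turn": 0, "fingers": 0}
    - {"travel": [50, -342, 158], "turn": 0, "fingers": 0}
    - {"travel": [70, -342, 158], "turn": 0, "fingers": 0}
    - {"travel": [70, -342, 158], "turn": 0, "fingers": 0}
    - {"travel": [70, -342, 158], "turn": 0, "fingers": 0}
    - {"travel": [70, -342, 158], "turn": 0, "fingers": 0}
    - {"travel": [70, -342, 158], "turn": 0, "fingers": 0}

```text
time: 3.02
eef_pos: [0.5701, -0.1858, 0.1955]
tcp_rot: [0.706, 0.001, 0.708, 0.0]
contact_force: [-1.0, 0.7, 1.2]
opening: 1.002
```

```bash
python3 - <<'E'
from h import *
e,R,s=tool(); print(e,s["time"],arm.tips_ahead)
look("w2",[("cooling_fan",.02)])
E
```

```text
[ 0.57011888 -0.18581818  0.1954863 ] 3.0167 0.017
cooling_fan 0.81 loc [177. 242.] centre 576.0 -199.9 size 61.8 63.4 ang 80.6
```

View pics/w2.png

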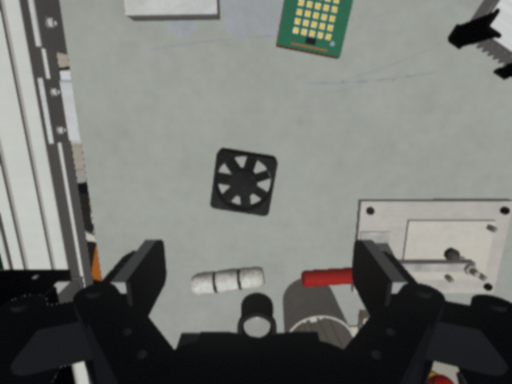

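```bash
python3 - <<'E'
from h import *
go([.577,-.200,.11],80.6)
E
```

```text
go [ 0.577 -0.2    0.11 ] travel [ 87.9 -16.7   7.5] turn 9.459067136599728 cur jaw 90.06 q6 -1.9
```

Call:
servo_tool:
  deltas:
    - {"travel": [40, -16.7, 7.5], "turn": 7, "fingers": 0}
    - {"travel": [75, -16.7, 7.5], "turn": 9.5, "fingers": 0}
    - {"travel": [88, -16.7, 7.5], "turn": 9.5, "fingers": 0}
    - {"travel": [88, -16.7, 7.5], "turn": 9.5, "fingers": 0}
    - {"travel": [88, -16.7, 7.5], "turn": 9.5, "fingers": 0}

```text
time: 3.53
eef_pos: [0.5772, -0.1999, 0.1112]
tcp_rot: [0.705, 0.058, 0.705, -0.058]
contact_force: [0.6, -0.1, 0.5]
opening: 0.998
```

```bash
python3 - <<'E'
from h import *
look("w3",[("cooling_fan",.02)])
e,R,s=tool(); print(e,s["time"])
go([.577,-.200,.020],80.6)
E
```

```text
cooling_fan 0.86 loc [198. 256.] centre 575.7 -200.2 size 60.4 63.0 ang 80.6
[ 0.57842098 -0.20096913  0.11285496] 3.6333
go [ 0.577 -0.2    0.02 ] travel [92.8  0.8 -2. ] turn -0.007600995819373679 cur jaw 80.59 q6 -1.76
```

View pics/w3.png

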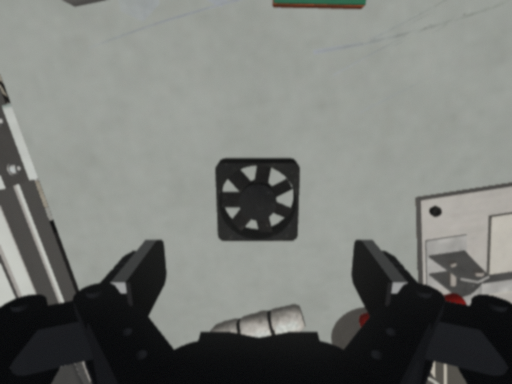

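Call:
servo_tool:
  deltas:
    - {"travel": [40, 0, -1], "turn": 0, "fingers": 0}
    - {"travel": [70, 0, -1], "turn": 0, "fingers": 0}
    - {"travel": [91, 0, -1], "turn": 0, "fingers": 0}
    - {"travel": [91, 0, -1], "turn": 0, "fingers": 0}
    - {"travel": [91, 0, -1], "turn": 0, "fingers": 1}
    - {"travel": [91, 0, -1], "turn": 0, "fingers": 1}
    - {"travel": [91, 0, -1], "turn": 0, "fingers": 1}
    - {"travel": [91, 0, -1], "turn": 0, "fingers": 1}
    - {"travel": [91, 0, -1], "turn": 0, "fingers": 1}
  squeeze: 50

```text
time: 4.38
eef_pos: [0.5781, -0.2023, 0.0224]
tcp_rot: [0.707, 0.058, 0.703, -0.059]
contact_force: [-0.9, 0.9, 6.2]
opening: 0.685
```

```bash
python3 - <<'E'
from h import *
e,R,s=tool(); print(e,s["time"],s["opening"],s["contact_force"])
cv2.imwrite("pics/w4.png",imaging.get_image("wrist"))
E
```

```text
[ 0.57811534 -0.20227694  0.02240213] 4.3833 0.684817516615714 [-0.8507346   0.93533772  6.24658594]
```

View pics/w4.png

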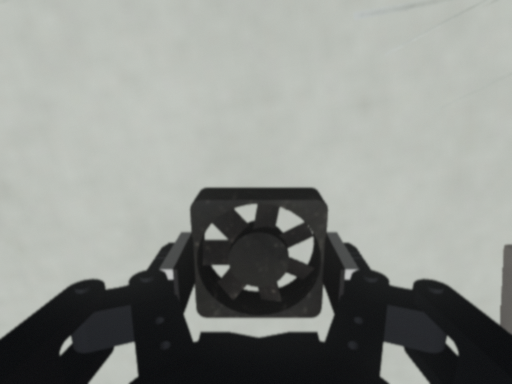

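Call:
servo_tool:
  deltas:
    - {"travel": [-30, 0, 0], "turn": 0, "fingers": 1}
    - {"travel": [-65, 0, 0], "turn": 0, "fingers": 1}
    - {"travel": [-105, 0, 0], "turn": 0, "fingers": 1}
    - {"travel": [-140, 15, -5], "turn": 0, "fingers": 1}
    - {"travel": [-170, 45, -16], "turn": 0, "fingers": 1}
    - {"travel": [-180, 80, -29], "turn": 0, "fingers": 1}
    - {"travel": [-180, 118, -43], "turn": 0, "fingers": 1}
    - {"travel": [-180, 156, -56], "turn": 0, "fingers": 1}
    - {"travel": [-180, 194, -70], "turn": 0, "fingers": 1}
    - {"travel": [-180, 232, -84], "turn": 0, "fingers": 1}
    - {"travel": [-180, 270, -98], "turn": 0, "fingers": 1}
    - {"travel": [-180, 308, -112], "turn": 0, "fingers": 1}

```text
time: 5.43
eef_pos: [0.5159, 0.1224, 0.2008]
tcp_rot: [0.706, 0.059, 0.704, -0.058]
contact_force: [1.2, -0.1, -1.1]
opening: 0.682
```

Call:
servo_tool:
  deltas:
    - {"travel": [0, 36, -13], "turn": 2, "fingers": 1}
    - {"travel": [0, 65, -23], "turn": 2, "fingers": 1}
    - {"travel": [0, 85, -30], "turn": 2, "fingers": 1}
    - {"travel": [0, 89, -32], "turn": 2, "fingers": 1}
    - {"travel": [0, 89, -32], "turn": 2, "fingers": 1}
    - {"travel": [0, 89, -32], "turn": 2, "fingers": 1}

```text
time: 5.93
eef_pos: [0.4996, 0.2132, 0.2]
tcp_rot: [0.704, 0.071, 0.703, -0.071]
contact_force: [0.8, -0.3, -1.3]
opening: 0.684
```

```bash
python3 - <<'E'
from h import *
im,C,o=look("w5",[("assembly_nest",.01),("cooling_fan",.198)])
e,R,s=tool(); print(e,s["time"],s["opening"],s["contact_force"])
E
```

```text
assembly_nest 0.87 loc [101. 258.] centre 433.6 228.5 size 85.6 85.1 ang 78.9
cooling_fan 0.64 loc [251. 255.] centre 496.3 214.5 size 59.6 64.8 ang 78.5
[0.49988108 0.21239315 0.19962211] 6.0833 0.6891474837665782 [ 0.13855977  0.19030605 -0.25869944]
```

View pics/w5.png

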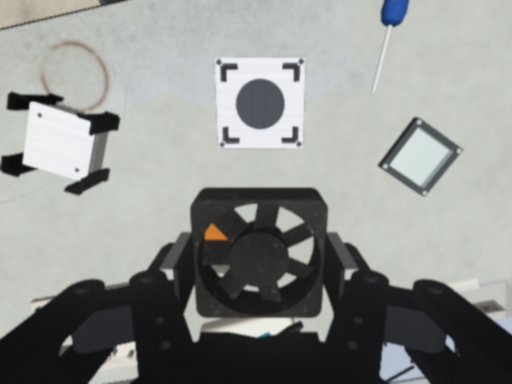

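Call:
servo_tool:
  deltas:
    - {"travel": [20, 2.6, -35], "turn": -0.4, "fingers": 1}
    - {"travel": [55, 2.6, -60], "turn": -0.4, "fingers": 1}
    - {"travel": [90, 2.6, -67], "turn": -0.4, "fingers": 1}
    - {"travel": [120, 2.6, -67], "turn": -0.4, "fingers": 1}
    - {"travel": [145, 2.6, -67], "turn": -0.4, "fingers": 1}
    - {"travel": [150, 2.6, -67], "turn": -0.4, "fingers": 1}
    - {"travel": [150, 2.6, -67], "turn": -0.4, "fingers": 1}
    - {"travel": [150, 2.6, -67], "turn": -0.4, "fingers": 1}

```text
time: 6.75
eef_pos: [0.4356, 0.2294, 0.0502]
tcp_rot: [0.704, 0.069, 0.703, -0.069]
contact_force: [1.0, 0.1, -0.4]
opening: 0.683
```

```bash
python3 - <<'E'
from h import *
cv2.imwrite("pics/w6.png",imaging.get_image("wrist"))
imaging.get_image("side")
e,R,s=tool(); print(e,s["time"],s["opening"],s["contact_force"])
go([.4348,.2283,.030],78.9)
E
```

```text
[0.43602715 0.22989163 0.05095742] 6.85 0.6878948189361823 [-0.08870738 -0.24982286 -0.15998044]
go [0.4348 0.2283 0.03  ] travel [21.  -1.8 -1. ] turn -0.051336839348778085 cur jaw 78.85 q6 -0.91
```

Call:
servo_tool:
  deltas:
    - {"travel": [8, -1, -0.5], "turn": 0, "fingers": 1}
    - {"travel": [14, -1, -0.5], "turn": 0, "fingers": 1}
    - {"travel": [18, -1, -0.5], "turn": 0, "fingers": 1}
    - {"travel": [20, -1, -0.5], "turn": 0, "fingers": 1}
    - {"travel": [20.5, -1, -0.5], "turn": 0, "fingers": 1}
    - {"travel": [20.5, -1, -0.5], "turn": 0, "fingers": 1}

```text
time: 7.35
eef_pos: [0.4338, 0.2287, 0.0323]
tcp_rot: [0.704, 0.069, 0.703, -0.068]
contact_force: [-7.9, -3.6, 33.4]
opening: 0.683
```

Call:
servo_tool:
  deltas:
    - {"travel": [-1.5, 0, 0], "turn": 0, "fingers": 0.5}
    - {"travel": [-1.5, 0, 0], "turn": 0, "fingers": 0}
    - {"travel": [-1.5, 0, 0], "turn": 0, "fingers": 0}
    - {"travel": [-1.5, 0, 0], "turn": 0, "fingers": 0}
    - {"travel": [-20, 0, 0], "turn": 0, "fingers": 0}
    - {"travel": [-55, 0, 0], "turn": 0, "fingers": 0}
    - {"travel": [-90, 0, 0], "turn": 0, "fingers": 0}
    - {"travel": [-100, 0, 0], "turn": 0, "fingers": 0}
    - {"travel": [-100, 0, 0], "turn": 0, "fingers": 0}

```text
time: 8.1
eef_pos: [0.4356, 0.2296, 0.1314]
tcp_rot: [0.706, 0.07, 0.702, -0.067]
contact_force: [-0.9, 0.4, -0.8]
opening: 0.999
```

```bash
python3 - <<'E'
from h import *
im,C,o=look("w7",[("assembly_nest",.01),("cooling_fan",.03),("heat_sink",.035),("window_frame",.01)])
e,R,s=tool(); print(e,s["time"],s["opening"],s["contact_force"])
go([.43,.04,.2],60.5)
E
```

```text
assembly_nest 0.96 loc [165. 252.] centre 433.2 228.8 size 85.8 86.2 ang 78.8
cooling_fan 0.59 loc [188. 254.] centre 431.9 230.1 size 60.3 62.8 ang 78.8
heat_sink 0.88 loc [233.  34.] centre 438.1 56.1 size 64.9 101.7 ang 60.6
window_frame 0.65 loc [245. 439.] centre 516.0 376.3 size 65.3 60.5 ang 45.4
[0.43277981 0.22818783 0.12705964] 8.35 1.0011810888986556 [-0.42867991 -0.54212407  0.25244263]
go [0.43 0.04 0.2 ] travel [ -72.6 -185.4   33.3] turn 18.390800703055447 cur jaw 78.89 q6 -0.92
```

View pics/w7.png

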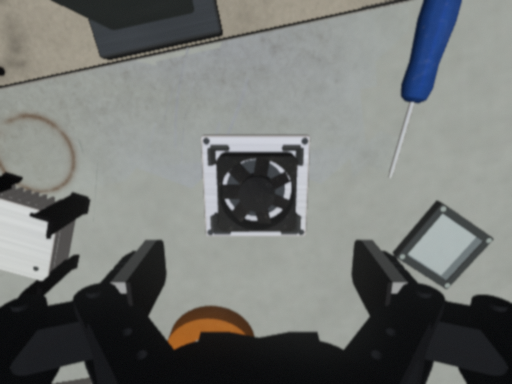

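Call:
servo_tool:
  deltas:
    - {"travel": [-40, -15, 3], "turn": 5, "fingers": 0}
    - {"travel": [-65, -50, 9], "turn": 10, "fingers": 0}
    - {"travel": [-72, -88, 16], "turn": 15, "fingers": 0}
    - {"travel": [-72, -126, 23], "turn": 18.4, "fingers": 0}
    - {"travel": [-72, -160, 29], "turn": 18.4, "fingers": 0}
    - {"travel": [-72, -180, 33], "turn": 18.4, "fingers": 0}
    - {"travel": [-72, -180, 33], "turn": 18.4, "fingers": 0}
    - {"travel": [-72, -180, 33], "turn": 18.4, "fingers": 0}

```text
time: 9.02
eef_pos: [0.431, 0.045, 0.1998]
tcp_rot: [0.683, 0.181, 0.684, -0.181]
contact_force: [0.2, 0.9, -0.3]
opening: 0.997
```

```bash
python3 - <<'E'
from h import *
im,C,o=look("w8",[("heat_sink",.035)])
e,R,s=tool(); print(e,s["time"],s["opening"],s["contact_force"])
g=cv2.cvtColor(im,cv2.COLOR_BGR2GRAY); m=cv2.morphologyEx(((g>170)*o["heat_sink"][0]).astype(np.uint8),cv2.MORPH_OPEN,np.ones((5,5)))
ct=max(cv2.findContours(m,0,2)[0],key=cv2.contourArea)[:,0,:]
P=np.array([ray("wrist",(y,x),.035,C)[:2] for x,y in ct])*1000; print(cv2.minAreaRect(P.astype(np.float32)))
b=cv2.boxPoints(cv2.minAreaRect(P.astype(np.float32)))/1000
v=im.copy(); px=proj("wrist",np.c_[b,[.035]*4],C); cv2.polylines(v,[np.int32(px[:,::-1])],True,(0,0,255),1); cv2.imwrite("pics/w8b.png",v)
E
```

```text
heat_sink 0.67 loc [180. 252.] centre 431.3 38.6 size 77.8 83.6 ang 60.5
[0.43132219 0.04624043 0.20004157] 9.1167 0.9989655933576963 [-0.24392692 -0.21865873  0.079826  ]
((430.5807800292969, 39.23928451538086), (59.294071197509766, 57.93681335449219), 60.324214935302734)
```

View pics/w8b.png

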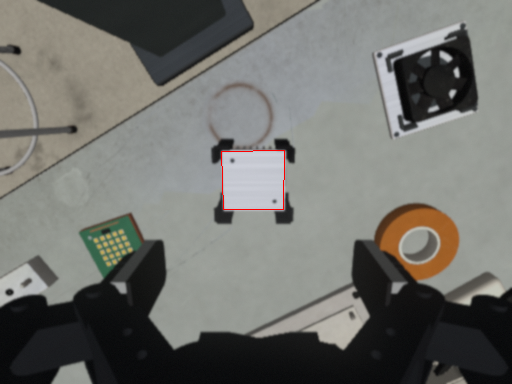

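Call:
servo_tool:
  deltas:
    - {"travel": [35, -6.6, 3], "turn": 0, "fingers": 0}
    - {"travel": [75, -6.6, 3], "turn": 0, "fingers": 0}
    - {"travel": [115, -6.6, 3], "turn": 0, "fingers": 0}
    - {"travel": [148, -6.6, 3], "turn": 0, "fingers": 0}
    - {"travel": [168, -6.6, 3], "turn": 0, "fingers": 0}
    - {"travel": [172, -6.6, 3], "turn": 0, "fingers": 0}
    - {"travel": [172, -6.6, 3], "turn": 0, "fingers": 0}
    - {"travel": [172, -6.6, 3], "turn": 0, "fingers": 1}
    - {"travel": [172, -6.6, 3], "turn": 0, "fingers": 1}
    - {"travel": [172, -6.6, 3], "turn": 0, "fingers": 1}
    - {"travel": [172, -6.6, 3], "turn": 0, "fingers": 1}
    - {"travel": [172, -6.6, 3], "turn": 0, "fingers": 1}
  squeeze: 60

```text
time: 10.12
eef_pos: [0.4326, 0.039, 0.0305]
tcp_rot: [0.685, 0.181, 0.682, -0.179]
contact_force: [-0.1, 4.0, 7.6]
opening: 0.687
```

```bash
python3 - <<'E'
from h import *
imaging.get_image("wrist")
e,R,s=tool(); print(e,s["time"],s["opening"],s["contact_force"])
go([.52,.21,.2],78.8)
E
```

```text
[0.43256992 0.03895315 0.03053464] 10.1667 0.6841070663370491 [0.95910752 2.56022879 7.01722819]
go [0.52 0.21 0.2 ] travel [-168.9  192.5   -7.6] turn -18.332973418629628 cur jaw 60.47 q6 -0.99
```

Call:
servo_tool:
  deltas:
    - {"travel": [-25, 0, 0], "turn": 0, "fingers": 1}
    - {"travel": [-60, 0, 0], "turn": 0, "fingers": 1}
    - {"travel": [-95, 10, -6], "turn": -4, "fingers": 1}
    - {"travel": [-120, 38, -22], "turn": -9, "fingers": 1}
    - {"travel": [-130, 70, -39], "turn": -14, "fingers": 1}
    - {"travel": [-130, 104, -58], "turn": -18.3, "fingers": 1}
    - {"travel": [-130, 135, -75], "turn": -18.3, "fingers": 1}
    - {"travel": [-130, 157, -88], "turn": -18.3, "fingers": 1}
    - {"travel": [-130, 165.4, -92.6], "turn": -18.3, "fingers": 1}
    - {"travel": [-130, 165.4, -92.6], "turn": -18.3, "fingers": 1}
    - {"travel": [-130, 165.4, -92.6], "turn": -18.3, "fingers": 1}
    - {"travel": [-130, 165.4, -92.6], "turn": -18.3, "fingers": 1}

```text
time: 11.17
eef_pos: [0.4313, 0.2267, 0.1587]
tcp_rot: [0.703, 0.069, 0.704, -0.07]
contact_force: [-0.0, -0.3, -3.5]
opening: 0.689
```

```bash
cat >> h.py <<'E'
def bright(im,C,m,z,th=170):
    g=cv2.cvtColor(im,cv2.COLOR_BGR2GRAY); m=cv2.morphologyEx(((g>th)*m).astype(np.uint8),cv2.MORPH_OPEN,np.ones((5,5)))
    ct=max(cv2.findContours(m,0,2)[0],key=cv2.contourArea)[:,0,:]
    P=np.array([ray("wrist",(y,x),z,C)[:2] for x,y in ct])*1000; print("bright",cv2.minAreaRect(P.astype(np.float32)))
E
python3 - <<'E'
from h import *
e,R,s=tool(); print(e,s["time"],s["opening"],s["contact_force"])
z=e[2]-.0305+.035
im,C,o=look("w9",[("heat_sink",z)])
bright(im,C,o["heat_sink"][0],z)
imaging.get_image("side")
e,R,s=tool(); print(e,s["time"],s["opening"],s["contact_force"])
go([.4333,.2287,.0535],78.8)
E
```

```text
[0.43129663 0.22672236 0.15866295] 11.1667 0.6891513378644364 [-0.02103097 -0.32077406 -3.4964525 ]Traceback (most recent call last):
  File "<stdin>", line 5, in <module>
KeyError: 'heat_sink'
```

View pics/w9.png

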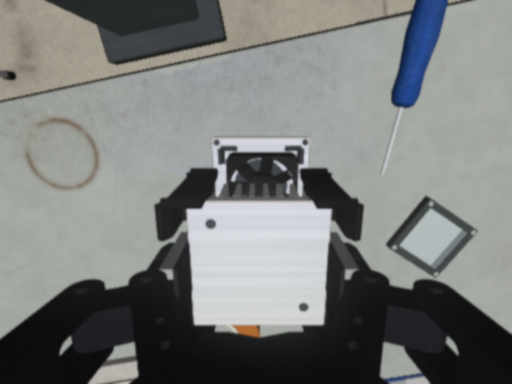

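```bash
python3 - <<'E'
from h import *
e,R,s=tool(); print(e)
C=imaging.get_calibration("wrist"); im=imaging.get_image("wrist")
m=np.zeros((384,512),np.uint8); m[203:322,180:340]=1
bright(im,C,m,e[2]+.0045,150)
e,R,s=tool(); print(e,s["time"],s["opening"],s["contact_force"])
for rc in [(208,188),(208,331),(325,193),(324,325)]:
    print(R.T@(ray("wrist",rc,e[2]+.0045,C)-e)*1000)
go([.4333,.2287,.0535],78.8)
E
```

```text
[0.43159486 0.22665458 0.15878622]
bright ((429.4820556640625, 227.71311950683594), (64.58051300048828, 56.41112518310547), 78.6859359741211)
[0.43170206 0.22677345 0.15882871] 11.3167 0.6846162154657591 [-0.6005477  -1.12595659 -2.91305309]
[ -4.48409059 -28.28596788 -28.44157715]
[ -4.50614753  30.08696603 -28.42232977]
[ -4.49401044 -29.44334072  27.95409461]
[-4.5166713  30.7957027  27.42288027]
go [0.4333 0.2287 0.0535] travel [105.3   2.2   1.2] turn -0.10668400963922409 cur jaw 78.69 q6 -0.91
```

Call:
servo_tool:
  deltas:
    - {"travel": [30, 1.8, 1.6], "turn": 0, "fingers": 1}
    - {"travel": [60, 1.8, 1.6], "turn": 0, "fingers": 1}
    - {"travel": [82, 1.8, 1.6], "turn": 0, "fingers": 1}
    - {"travel": [92, 1.8, 1.6], "turn": 0, "fingers": 1}
    - {"travel": [92, 1.8, 1.6], "turn": 0, "fingers": 1}
    - {"travel": [92, 1.8, 1.6], "turn": 0, "fingers": 1}

```text
time: 11.82
eef_pos: [0.4338, 0.2288, 0.0667]
tcp_rot: [0.703, 0.069, 0.704, -0.07]
contact_force: [-0.0, -0.5, -2.3]
opening: 0.68
```

```bash
python3 - <<'E'
from h import *
v=imaging.get_image("side"); cv2.imwrite("pics/s2.png",cv2.resize(v[190:290,210:330],None,fx=5,fy=5,interpolation=cv2.INTER_CUBIC))
imaging.get_image("wrist")
e,R,s=tool(); print(e,s["time"],s["opening"],s["contact_force"])
go([.4336,.2283,.052],78.8)
E
```

```text
[0.43464541 0.22952732 0.06788416] 11.9167 0.6858917123707982 [-0.41396326  0.13504158 -1.96780031]
go [0.4336 0.2283 0.052 ] travel [15.9 -1.4 -0.8] turn -0.050558392533474716 cur jaw 78.75 q6 -0.91
```

View pics/s2.png

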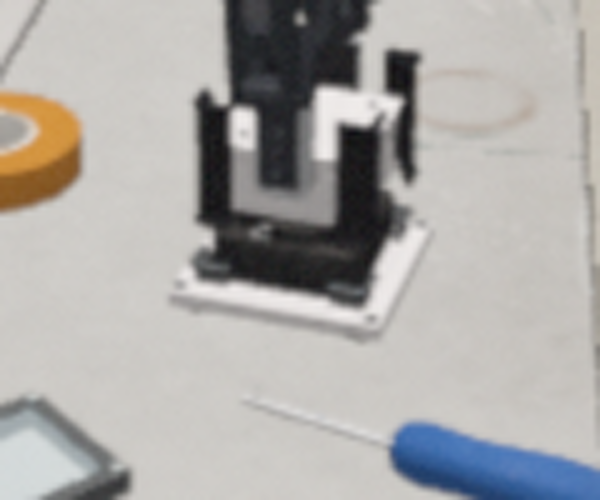

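Call:
servo_tool:
  deltas:
    - {"travel": [5, -0.7, -0.4], "turn": 0, "fingers": 1}
    - {"travel": [9, -0.7, -0.4], "turn": 0, "fingers": 1}
    - {"travel": [12, -0.7, -0.4], "turn": 0, "fingers": 1}
    - {"travel": [14.5, -0.7, -0.4], "turn": 0, "fingers": 1}
    - {"travel": [15.5, -0.7, -0.4], "turn": 0, "fingers": 1}
    - {"travel": [15.5, -0.7, -0.4], "turn": 0, "fingers": 1}

```text
time: 12.42
eef_pos: [0.4336, 0.229, 0.0538]
tcp_rot: [0.704, 0.069, 0.703, -0.069]
contact_force: [-5.4, -2.6, 19.1]
opening: 0.69
```

Call:
servo_tool:
  deltas:
    - {"travel": [-0.5, 0, 0], "turn": 0, "fingers": 0.5}
    - {"travel": [-0.5, 0, 0], "turn": 0, "fingers": 0}
    - {"travel": [-0.5, 0, 0], "turn": 0, "fingers": 0}
    - {"travel": [-0.5, 0, 0], "turn": 0, "fingers": 0}
    - {"travel": [-20, 0, 0], "turn": 0, "fingers": 0}
    - {"travel": [-55, 0, 0], "turn": 0, "fingers": 0}
    - {"travel": [-90, 0, 0], "turn": 0, "fingers": 0}
    - {"travel": [-110, 0, 0], "turn": 0, "fingers": 0}
    - {"travel": [-110, 0, 0], "turn": 0, "fingers": 0}
    - {"travel": [-110, 0, 0], "turn": 0, "fingers": 0}

```text
time: 13.25
eef_pos: [0.4335, 0.2291, 0.162]
tcp_rot: [0.704, 0.07, 0.703, -0.069]
contact_force: [-0.1, -0.0, -1.0]
opening: 0.999
```

```bash
python3 - <<'E'
from h import *
im,C,o=look("w10",[("heat_sink",.058)])
if "heat_sink" in o: bright(im,C,o["heat_sink"][0],.058)
v=imaging.get_image("side"); a=cv2.resize(v[190:290,220:320],None,fx=4,fy=4,interpolation=cv2.INTER_CUBIC)
cv2.imwrite("pics/m10.png",np.hstack([a,cv2.resize(im[100:300,160:360],(400,400))]))
e,R,s=tool(); print(e,s["time"],s["opening"],s["contact_force"])
go([.424,-.131,.2],79.4)
E
```

```text
heat_sink 0.78 loc [193. 257.] centre 434.0 229.6 size 79.2 85.5 ang 78.7
bright ((432.082275390625, 229.84844970703125), (60.07428741455078, 58.12178421020508), 78.74534606933594)
[0.43216581 0.22843681 0.15973572] 13.4 1.0014141787887538 [-0.14805006  0.09349397 -0.45728424]
go [ 0.424 -0.131  0.2  ] travel [ -39.7 -354.2   61.7] turn -0.6075119854631055 cur jaw 78.79 q6 -0.91
```

View pics/m10.png

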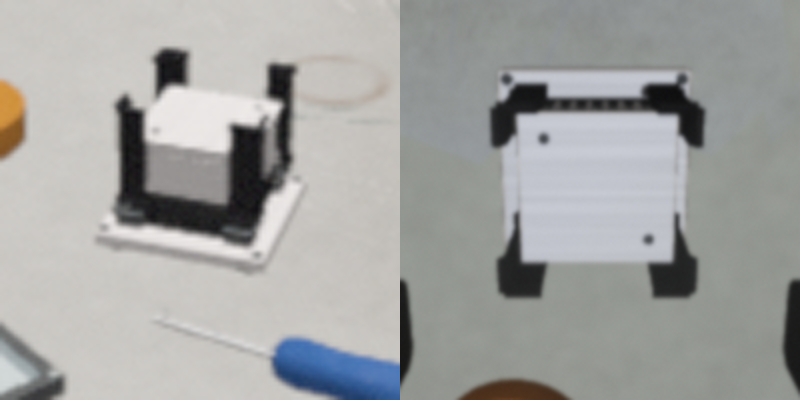

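Call:
servo_tool:
  deltas:
    - {"travel": [0, -38, 7], "turn": 0, "fingers": 0}
    - {"travel": [0, -78, 14], "turn": 0, "fingers": 0}
    - {"travel": [0, -118, 21], "turn": 0, "fingers": 0}
    - {"travel": [0, -158, 28], "turn": 0, "fingers": 0}
    - {"travel": [0, -198, 35], "turn": 0, "fingers": 0}
    - {"travel": [0, -238, 42], "turn": 0, "fingers": 0}
    - {"travel": [0, -278, 49], "turn": 0, "fingers": 0}
    - {"travel": [0, -316, 55], "turn": 0, "fingers": 0}
    - {"travel": [0, -342, 60], "turn": 0, "fingers": 0}
    - {"travel": [20, -354, 62], "turn": 0, "fingers": 0}
    - {"travel": [20, -354, 62], "turn": 0, "fingers": 0}
    - {"travel": [20, -354, 62], "turn": 0, "fingers": 0}

```text
time: 14.4
eef_pos: [0.4236, -0.1303, 0.1395]
tcp_rot: [0.702, 0.07, 0.705, -0.069]
contact_force: [-0.4, -0.0, -0.5]
opening: 0.999
```

```bash
python3 - <<'E'
from h import *
im,C,o=look("w11",[("led_board",.01)])
m,P,_=o["led_board"]
b=cv2.boxPoints(cv2.minAreaRect(P.astype(np.float32)))/1000
v=im.copy(); px=proj("wrist",np.c_[b,[.01]*4],C); cv2.polylines(v,[np.int32(px[:,::-1])],True,(0,0,255),1); cv2.imwrite("pics/w11b.png",v)
e,R,s=tool(); print(e,s["time"],s["opening"],s["contact_force"])
c,_,a=cv2.minAreaRect(P.astype(np.float32)); go([c[0]/1000,c[1]/1000,.018],a)
E
```

```text
led_board 0.59 loc [188. 251.] centre 424.3 -133.6 size 61.3 62.3 ang 79.1
[ 0.42486702 -0.12960102  0.14091155] 14.5 0.998428081156416 [ 0.00245992 -1.29929763  0.30973354]
go [ 0.4243 -0.1336  0.018 ] travel [122.9  -4.1   0.5] turn -0.2531138673896294 cur jaw 78.82 q6 -1.7
```

View pics/w11b.png

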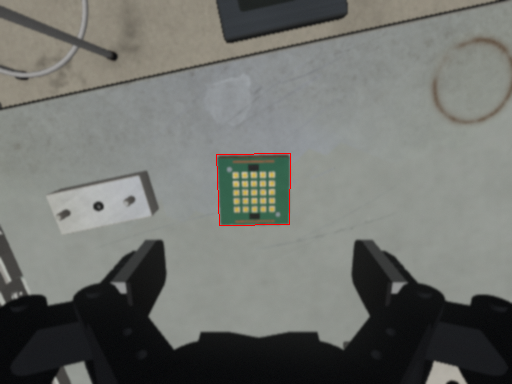

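Call:
servo_tool:
  deltas:
    - {"travel": [35, -4.5, 1], "turn": -0.3, "fingers": 0}
    - {"travel": [72, -4.5, 1], "turn": -0.3, "fingers": 0}
    - {"travel": [103, -4.5, 1], "turn": -0.3, "fingers": 0}
    - {"travel": [119, -4.5, 1], "turn": -0.3, "fingers": 0}
    - {"travel": [124, -4.5, 1], "turn": -0.3, "fingers": 0}
    - {"travel": [124, -4.5, 1], "turn": -0.3, "fingers": 0}
    - {"travel": [124, -4.5, 1], "turn": -0.3, "fingers": 1}
    - {"travel": [124, -4.5, 1], "turn": -0.3, "fingers": 1}
    - {"travel": [124, -4.5, 1], "turn": -0.3, "fingers": 1}
    - {"travel": [124, -4.5, 1], "turn": -0.3, "fingers": 1}
    - {"travel": [124, -4.5, 1], "turn": -0.3, "fingers": 1}
  squeeze: 50

```text
time: 15.42
eef_pos: [0.4265, -0.1351, 0.0193]
tcp_rot: [0.705, 0.067, 0.703, -0.067]
contact_force: [-1.1, 1.6, 8.2]
opening: 0.674
```

```bash
python3 - <<'E'
from h import *
imaging.get_image("wrist")
e,R,s=tool(); print(e,s["time"],s["opening"],s["contact_force"])
E
```

```text
[ 0.42643648 -0.13509831  0.01929041] 15.4667 0.6752893433344642 [-0.5624247   2.31704186  7.97749876]
```

Call:
servo_tool:
  deltas:
    - {"travel": [-25, 0, 0], "turn": 0, "fingers": 1}
    - {"travel": [-60, 0, 0], "turn": 0, "fingers": 1}
    - {"travel": [-95, 10, -2], "turn": 0, "fingers": 1}
    - {"travel": [-125, 36, -6], "turn": 0, "fingers": 1}
    - {"travel": [-145, 70, -12], "turn": 0, "fingers": 1}
    - {"travel": [-150, 108, -19], "turn": 0, "fingers": 1}
    - {"travel": [-150, 147, -26], "turn": 0, "fingers": 1}
    - {"travel": [-150, 186, -33], "turn": 0, "fingers": 1}
    - {"travel": [-150, 225, -40], "turn": 0, "fingers": 1}
    - {"travel": [-150, 264, -47], "turn": 0, "fingers": 1}
    - {"travel": [-150, 303, -53], "turn": 0, "fingers": 1}
    - {"travel": [-150, 334, -58], "turn": 0, "fingers": 1}

```text
time: 16.47
eef_pos: [0.4313, 0.2068, 0.1688]
tcp_rot: [0.705, 0.068, 0.703, -0.066]
contact_force: [0.5, -0.3, -0.8]
opening: 0.675
```

Call:
servo_tool:
  deltas:
    - {"travel": [0, 18, -3], "turn": 0, "fingers": 1}
    - {"travel": [0, 24, -4], "turn": 0, "fingers": 1}
    - {"travel": [0, 24, -4], "turn": 0, "fingers": 1}
    - {"travel": [0, 24, -4], "turn": 0, "fingers": 1}

```text
time: 16.8
eef_pos: [0.4319, 0.2276, 0.1678]
tcp_rot: [0.704, 0.067, 0.704, -0.067]
contact_force: [0.4, 0.1, -1.6]
opening: 0.67
```

```bash
python3 - <<'E'
from h import *
e,R,s=tool(); print(e)
z=e[2]-.0193+.010
im,C,o=look("w12",[("led_board",z)])
e,R,s=tool(); print(e,s["time"],s["opening"],s["contact_force"])
if "led_board" in o:
    P=o["led_board"][1]; c,_,a=cv2.minAreaRect(P.astype(np.float32)); print("offset tool",R.T@(np.array([c[0],c[1],z*1000])-e*1000))
hsv=cv2.cvtColor(im,cv2.COLOR_BGR2HSV); g=cv2.inRange(hsv,(35,80,20),(90,255,255)); g[:150]=0
ct=max(cv2.findContours(cv2.morphologyEx(g,cv2.MORPH_CLOSE,np.ones((25,25))),0,2)[0],key=cv2.contourArea)[:,0,:]
P=np.array([ray("wrist",(y,x),z,C)[:2] for x,y in ct])*1000;c,wh,a=cv2.minAreaRect(P.astype(np.float32));print("green",c,wh,a,R.T@(np.array([c[0],c[1],z*1000])-e*1000))
go([.433,.2285,.1],78.8)
E
```

```text
[0.43186388 0.22760414 0.16779674]
led_board 0.96 loc [244. 257.] centre 429.3 228.8 size 59.4 61.7 ang 79.4
[0.43193484 0.22696374 0.16759948] 16.9 0.6710547291320521 [ 0.78582177 -0.04181881 -0.51812176]
offset tool [ 9.10187985  1.31991072 -2.97230384]
green (430.9400329589844, 228.62466430664062) (59.29231262207031, 58.28068542480469) 79.08364868164062 [ 9.10211816  1.44366876 -1.29441557]
go [0.433  0.2285 0.1   ] travel [67.6  1.7  0.7] turn 0.2204935018292531 cur jaw 79.02 q6 -0.92
```

Call:
servo_tool:
  deltas:
    - {"travel": [30, 1.8, 1.7], "turn": 0.2, "fingers": 1}
    - {"travel": [55, 1.8, 1.7], "turn": 0.2, "fingers": 1}
    - {"travel": [64, 1.8, 1.7], "turn": 0.2, "fingers": 1}
    - {"travel": [64, 1.8, 1.7], "turn": 0.2, "fingers": 1}
    - {"travel": [64, 1.8, 1.7], "turn": 0.2, "fingers": 1}
    - {"travel": [70, 1.8, 1.7], "turn": 0.2, "fingers": 1}
    - {"travel": [76, 1.8, 1.7], "turn": 0.2, "fingers": 1}
    - {"travel": [81, 1.8, 1.7], "turn": 0.2, "fingers": 1}
    - {"travel": [86, 1.8, 1.7], "turn": 0.2, "fingers": 1}
    - {"travel": [90, 1.8, 1.7], "turn": 0.2, "fingers": 1}
    - {"travel": [91.5, 1.8, 1.7], "turn": 0.2, "fingers": 1}
    - {"travel": [91.5, 1.8, 1.7], "turn": 0.2, "fingers": 1}

```text
time: 17.9
eef_pos: [0.4341, 0.2297, 0.0773]
tcp_rot: [0.704, 0.068, 0.704, -0.068]
contact_force: [-4.5, -1.6, 14.3]
opening: 0.677
```

Call:
servo_tool:
  deltas:
    - {"travel": [-0.5, 0, 0], "turn": 0, "fingers": 0.5}
    - {"travel": [-0.5, 0, 0], "turn": 0, "fingers": 0}
    - {"travel": [-0.5, 0, 0], "turn": 0, "fingers": 0}
    - {"travel": [-0.5, 0, 0], "turn": 0, "fingers": 0}
    - {"travel": [-20, 0, 0], "turn": 0, "fingers": 0}
    - {"travel": [-55, 0, 0], "turn": 0, "fingers": 0}
    - {"travel": [-90, 0, 0], "turn": 0, "fingers": 0}
    - {"travel": [-110, 0, 0], "turn": 0, "fingers": 0}
    - {"travel": [-110, 0, 0], "turn": 0, "fingers": 0}
    - {"travel": [-110, 0, 0], "turn": 0, "fingers": 0}

```text
time: 18.73
eef_pos: [0.4345, 0.2299, 0.1865]
tcp_rot: [0.704, 0.069, 0.703, -0.068]
contact_force: [-0.5, 0.2, -0.9]
opening: 0.996
```

```bash
python3 - <<'E'
from h import *
im,C,o=look("w13",[("led_board",.068),("heat_sink",.058),("window_frame",.01)])
v=imaging.get_image("side"); a=cv2.resize(v[190:290,220:320],None,fx=4,fy=4,interpolation=cv2.INTER_CUBIC)
cv2.imwrite("pics/m13.png",np.hstack([a,cv2.resize(im[100:300,160:360],(400,400))]))
e,R,s=tool(); print(e,s["time"],s["opening"],s["contact_force"])
go([.516,.378,.15],45); 
E
```

```text
led_board 0.66 loc [188. 257.] centre 431.9 230.9 size 59.7 60.2 ang 78.8
heat_sink 0.66 loc [152. 235.] centre 396.0 214.1 size 18.5 40.0 ang 7.7
window_frame 0.71 loc [222. 412.] centre 516.1 376.7 size 65.8 61.6 ang 46.0
[0.43337524 0.22929945 0.18428489] 18.9833 0.9973929038197723 [-0.25700344 -0.49124112 -0.50388982]
go [0.516 0.378 0.15 ] travel [ 33.8 161.9  52.5] turn 33.89012984235097 cur jaw 78.89 q6 -0.91
```

View pics/m13.png

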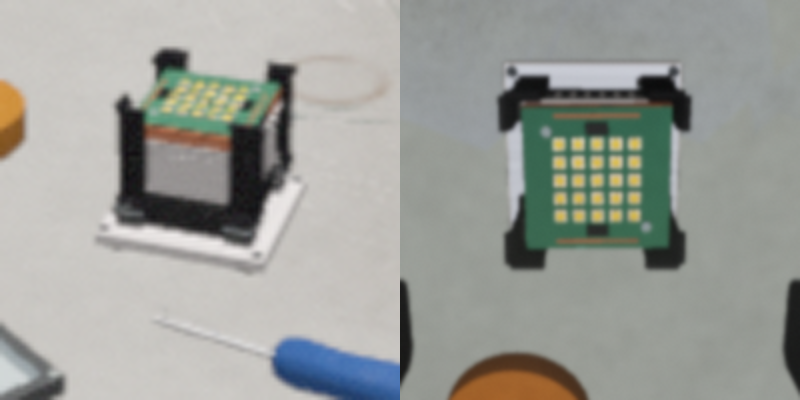

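```bash
python3 - <<'E'
from h import *
for cam,rc in [("scene",(138,283)),("scene",(122,250)),("side",(293,137)),("side",(304,98)),("side",(213,137)),("side",(295,20))]: print(cam,rc,ray(cam,rc,0).round(3))
E
```

```text
scene (138, 283) [0.71  0.297 0.   ]
scene (122, 250) [0.649 0.443 0.   ]
side (293, 137) [0.638 0.41  0.   ]
side (304, 98) [ 0.688  0.445 -0.   ]
side (213, 137) [0.761 0.123 0.   ]
side (295, 20) [0.827 0.441 0.   ]
```

Call:
servo_tool:
  deltas:
    - {"travel": [0, 35, 11], "turn": 6, "fingers": 0}
    - {"travel": [0, 74, 24], "turn": 12, "fingers": 0}
    - {"travel": [0, 112, 36], "turn": 18, "fingers": 0}
    - {"travel": [10, 145, 47], "turn": 24, "fingers": 0}
    - {"travel": [35, 161, 52], "turn": 30, "fingers": 0}
    - {"travel": [44, 161, 52], "turn": 33, "fingers": 0}
    - {"travel": [44, 161, 52], "turn": 33, "fingers": 0}
    - {"travel": [44, 161, 52], "turn": 33, "fingers": 0}

```text
time: 19.65
eef_pos: [0.5155, 0.3772, 0.1402]
tcp_rot: [0.655, 0.264, 0.656, -0.266]
contact_force: [0.2, 0.1, 1.1]
opening: 1.002
```

```bash
python3 - <<'E'
from h import *
im,C,o=look("w14",[("window_frame",.01)])
m,P,_=o["window_frame"]; c,_,a=cv2.minAreaRect(P.astype(np.float32))
b=cv2.boxPoints(cv2.minAreaRect(P.astype(np.float32)))/1000
v=im.copy(); px=proj("wrist",np.c_[b,[.01]*4],C); cv2.polylines(v,[np.int32(px[:,::-1])],True,(0,0,255),1); cv2.imwrite("pics/w14b.png",v)
e,R,s=tool(); print(e,s["time"],s["opening"],s["contact_force"])
go([c[0]/1000,c[1]/1000,.017],a)
E
```

```text
window_frame 0.66 loc [185. 262.] centre 517.5 379.3 size 59.8 61.3 ang 45.8
[0.51628917 0.37735755 0.14234245] 19.75 0.9989831071002855 [ 0.10911051 -0.39510145  1.13136782]
go [0.5175 0.3793 0.017 ] travel [125.3   2.2  -0.5] turn 0.17600451339206558 cur jaw 45.93 q6 -0.19
```

View pics/w14b.png

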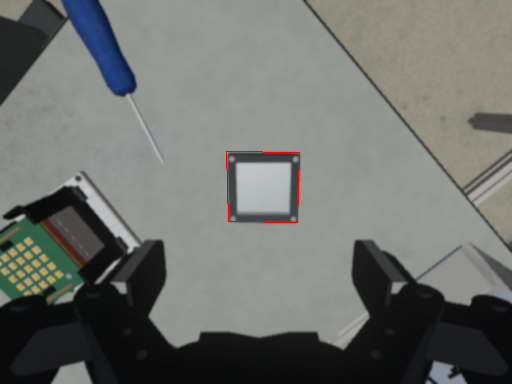

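Call:
servo_tool:
  deltas:
    - {"travel": [35, 1.2, -0.5], "turn": 0.2, "fingers": 0}
    - {"travel": [72, 1.2, -0.5], "turn": 0.2, "fingers": 0}
    - {"travel": [103, 1.2, -0.5], "turn": 0.2, "fingers": 0}
    - {"travel": [120, 1.2, -0.5], "turn": 0.2, "fingers": 0}
    - {"travel": [125, 1.2, -0.5], "turn": 0.2, "fingers": 0}
    - {"travel": [125, 1.2, -0.5], "turn": 0.2, "fingers": 0}
    - {"travel": [125, 1.2, -0.5], "turn": 0.2, "fingers": 1}
    - {"travel": [125, 1.2, -0.5], "turn": 0.2, "fingers": 1}
    - {"travel": [125, 1.2, -0.5], "turn": 0.2, "fingers": 1}
    - {"travel": [125, 1.2, -0.5], "turn": 0.2, "fingers": 1}
    - {"travel": [125, 1.2, -0.5], "turn": 0.2, "fingers": 1}
  squeeze: 50

```text
time: 20.67
eef_pos: [0.5179, 0.3796, 0.0199]
tcp_rot: [0.656, 0.268, 0.654, -0.265]
contact_force: [-0.6, -0.8, 4.6]
opening: 0.67
```

```bash
python3 - <<'E'
from h import *
imaging.get_image("wrist")
e,R,s=tool(); print(e,s["time"],s["opening"],s["contact_force"])
go([.4335,.229,.18],78.8)
E
```

```text
[0.51796    0.37964484 0.01987445] 20.7167 0.6650879286261101 [-1.15755564 -1.06707625  5.67028519]
go [0.4335 0.229  0.18  ] travel [-160.9 -166.    44.9] turn -33.10229996915092 cur jaw 45.7 q6 -0.18
```

Call:
servo_tool:
  deltas:
    - {"travel": [-25, 0, 0], "turn": 0, "fingers": 1}
    - {"travel": [-62, 0, 0], "turn": 0, "fingers": 1}
    - {"travel": [-100, 0, 0], "turn": -5, "fingers": 1}
    - {"travel": [-135, -12, 3], "turn": -10, "fingers": 1}
    - {"travel": [-157, -42, 11], "turn": -16, "fingers": 1}
    - {"travel": [-161, -80, 21], "turn": -22, "fingers": 1}
    - {"travel": [-161, -118, 32], "turn": -28, "fingers": 1}
    - {"travel": [-161, -150, 41], "turn": -33, "fingers": 1}
    - {"travel": [-161, -166, 45], "turn": -33, "fingers": 1}
    - {"travel": [-161, -166, 45], "turn": -33, "fingers": 1}
    - {"travel": [-161, -166, 45], "turn": -33, "fingers": 1}
    - {"travel": [-161, -166, 45], "turn": -33, "fingers": 1}

```text
time: 21.72
eef_pos: [0.434, 0.2295, 0.179]
tcp_rot: [0.705, 0.07, 0.703, -0.069]
contact_force: [0.2, 0.6, -0.7]
opening: 0.67
```

```bash
python3 - <<'E'
from h import *
e,R,s=tool(); print(e)
z=e[2]-.0199+.010
im,C,o=look("w15",[("window_frame",z),("led_board",.068)])
e,R,s=tool(); print(e,s["time"],s["opening"],s["contact_force"])
if "window_frame" in o:
    P=o["window_frame"][1]; c,_,a=cv2.minAreaRect(P.astype(np.float32)); print("offset tool",R.T@(np.array([c[0],c[1],z*1000])-e*1000))
go([.433,.229,.09],78.8)
cv2.imwrite("pics/w15.png",im)
E
```

```text
[0.43395523 0.22948032 0.17896245]
window_frame 0.63 loc [247. 257.] centre 433.5 230.1 size 60.4 62.8 ang 79.2
led_board 0.92 loc [173. 256.] centre 416.7 233.9 size 60.3 30.7 ang 78.6
[0.4336176  0.22959364 0.17796841] 21.8667 0.6690348665066761 [-0.19111885  0.12944479  0.01663663]
offset tool [ 8.90615395  0.44743371 -0.19718213]
go [0.433 0.229 0.09 ] travel [88.  -0.8 -0.5] turn -0.06448703063331607 cur jaw 78.74 q6 -0.91
```

View pics/w15.png

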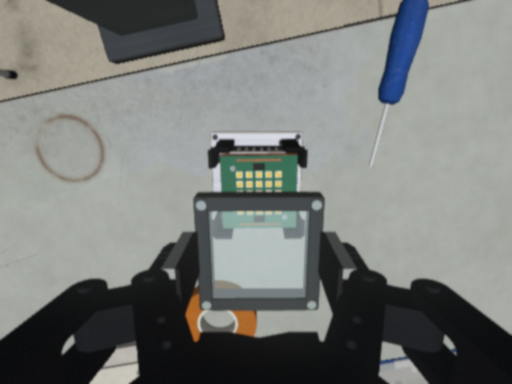

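Call:
servo_tool:
  deltas:
    - {"travel": [30, -0.4, -1.9], "turn": 0, "fingers": 1}
    - {"travel": [60, -0.4, -1.9], "turn": 0, "fingers": 1}
    - {"travel": [74, -0.4, -1.9], "turn": 0, "fingers": 1}
    - {"travel": [74, -0.4, -1.9], "turn": 0, "fingers": 1}
    - {"travel": [74, -0.4, -1.9], "turn": 0, "fingers": 1}
    - {"travel": [79, -0.4, -1.9], "turn": 0, "fingers": 1}
    - {"travel": [83, -0.4, -1.9], "turn": 0, "fingers": 1}
    - {"travel": [87, -0.4, -1.9], "turn": 0, "fingers": 1}
    - {"travel": [90, -0.4, -1.9], "turn": 0, "fingers": 1}
    - {"travel": [92, -0.4, -1.9], "turn": 0, "fingers": 1}
    - {"travel": [92, -0.4, -1.9], "turn": 0, "fingers": 1}

```text
time: 22.78
eef_pos: [0.4313, 0.2288, 0.0878]
tcp_rot: [0.704, 0.07, 0.703, -0.069]
contact_force: [-4.2, -1.5, 13.3]
opening: 0.67
```

Height 0.0878 m matches the fully home value of 0.0879 m. I'll release and check.

Call:
servo_tool:
  deltas:
    - {"travel": [-0.5, 0, 0], "turn": 0, "fingers": 0.5}
    - {"travel": [-0.5, 0, 0], "turn": 0, "fingers": 0}
    - {"travel": [-0.5, 0, 0], "turn": 0, "fingers": 0}
    - {"travel": [-0.5, 0, 0], "turn": 0, "fingers": 0}
    - {"travel": [-20, 0, 0], "turn": 0, "fingers": 0}
    - {"travel": [-55, 0, 0], "turn": 0, "fingers": 0}
    - {"travel": [-90, 0, 0], "turn": 0, "fingers": 0}
    - {"travel": [-110, 0, 0], "turn": 0, "fingers": 0}
    - {"travel": [-110, 0, 0], "turn": 0, "fingers": 0}
    - {"travel": [-110, 0, 0], "turn": 0, "fingers": 0}

```text
time: 23.62
eef_pos: [0.4313, 0.2288, 0.1965]
tcp_rot: [0.704, 0.07, 0.703, -0.069]
contact_force: [0.1, -0.1, 0.2]
opening: 0.996
```

```bash
python3 - <<'E'
from h import *
im,C,o=look("w16",[("window_frame",.078)])
v=imaging.get_image("side"); a=cv2.resize(v[190:290,220:320],None,fx=4,fy=4,interpolation=cv2.INTER_CUBIC)
cv2.imwrite("pics/m16.png",np.hstack([a,cv2.resize(im[100:300,160:360],(400,400))]))
e,R,s=tool(); print(e,s["time"],s["opening"],s["contact_force"])
E
```

```text
window_frame 0.79 loc [189. 257.] centre 431.3 229.4 size 61.3 62.3 ang 78.6
[0.42999993 0.22812881 0.19421143] 23.7667 0.9985510493747457 [-0.25145469 -0.13437862  0.0448563 ]
```

```bash
python3 - <<'E'
from h import *
a=np.radians(78.75); u=np.array([np.cos(a),np.sin(a)]); w=np.array([-u[1],u[0]]); c=np.array([.432,.2288])
for cam in("side","wrist"):
    imaging.get_image(cam); r=imaging.cut_out(cam,"window_frame")[:2]
    for k in r:
        for dz in (0,.004,.008):
            B=[np.r_[c+.03*(i*u+j*w),z+dz] for i,j in((1,1),(1,-1),(-1,-1),(-1,1)) for z in(.068,.078)]
            h=cv2.convexHull(np.float32(proj(cam,np.array(B))[:,::-1])); p=np.zeros((384,512),np.uint8); cv2.fillConvexPoly(p,np.int32(h.round()),1)
            m=k["mask"]; print(cam,round(k["conf"],2),dz,"IoU",round((m&(p>0)).sum()/(m|(p>0)).sum(),3),np.round(k["location"]))
E
```

```text
side 0.68 0 IoU 0.841 [211. 269.]
side 0.68 0.004 IoU 0.781 [211. 269.]
side 0.68 0.008 IoU 0.692 [211. 269.]
side 0.55 0 IoU 0.0 [250. 273.]
side 0.55 0.004 IoU 0.0 [250. 273.]
side 0.55 0.008 IoU 0.0 [250. 273.]
wrist 0.88 0 IoU 0.944 [195. 260.]
wrist 0.88 0.004 IoU 0.932 [195. 260.]
wrist 0.88 0.008 IoU 0.908 [195. 260.]
```

The mask overlap is best at the fully home height in both views, so I'm handing in.

```bash
python3 -c "
from plant import ticket
print(ticket.finish_job())"
```

```text
the job is handed in; nothing more can be done
None
```

The UV lamp module is built in the nest in the order asked: fan, heat sink, LED board, then window frame. I handed the job in at about 24 s of robot time, with the gripper open and well clear of the stack.

- **Seating:** when each part was set down, the measured tool height was within 0.3 mm of its fully home value, with 13–33 N pressing down. After each of the first three releases the pictures showed the part level between its guides or clips.
- **Window frame:** the last check was by numbers only, because the 16-picture viewing limit was reached. The frame's outline matched the fully home position better than 4 or 8 mm higher, in both the wrist and the side camera (overlap 0.94 and 0.84). Its angle was 78.6°, against 78.8° for the nest.
- **What disagreed:** pose readings wandered by about 1–2 mm, and the wrist camera seemed to read about 1 mm to one side. I allowed for both when placing, and they stayed within the guides' slack. In the last side picture the network also gave a second, weaker window-frame match near the nest, away from where the frame sits; I took it as false.
- **Bystanders:** the tape roll, screwdriver and pin block were not touched.

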